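# Fit the splash pan and hold the drive collar on the flat of a lap spindle

## Robot

A 6-joint arm with a two-finger parallel gripper is mounted at the origin on the work surface. World frame = base frame: x ahead of the robot, y to its left, z up, the work surface at z = 0. Lengths are in m, angles in rad, forces in N, time in s.
With the tool pointing down it reaches from about 0.275 to 0.825 m from the base axis. Payload 5.2 kg.
Tool frame: the origin (TCP) lies at the very end of the fingers, on their centre line; the grasp point (between the pads) lies env.hold_point_z behind it (env.hold_point_z is the distance from the TCP to the grasp point, in m); z points along the fingers, y is the line along which they close (so a half turn about z gives the same grasp; the last joint's range is limited). The gripper opens to 93 mm and grips with 3 to 60 N. Pads are 15 mm wide; open, the fingers measure 128 mm over their backs; the gripper's body (75 mm by 188 mm) begins 65 mm behind the grasp point.
Start: joints at [-1.468, 0.259, 1.535, -0, 1.348, -0.203], TCP at [0.166, -0.524, 0.191] pointing down, gripper open.
Joint ranges: [-3.14, 3.14], [-0.91, 2.08], [0.19, 2.58], [-1.22, 4.36], [0.22, 2.71], [-3.12, 3.12]. Speed limits (rad/s): [2.57, 2.57, 3.14, 3.14, 3.14, 3.14].

## Interface

Orientations are given as a unit quaternion [w, x, y, z].
In Python, from cell import env gives the robot as it stands. Calls block until the motion is done:
- env.reach(position, orientation): joint-space move of the TCP to a pose.
- env.servo_line(position, velocity=0.15, frame=None, contact_N=None): straight line of the TCP; frame=None keeps the orientation; velocity is the mean speed in m/s. With contact_N (N) it stops when the force on the tool has changed by that much, and returns True; else False.
- env.movej(angles): joint-space move.
- env.release() and env.close(grip_force=None): open the fingers fully, or close them until they stop; grip_force is the grip in N (None keeps the last).
- env.pause(seconds).
- env.solve_ik(position, orientation): joint angles nearest the present ones, or None.
- env.read_camera(name): name is "scene" or "top" or "wrist"; returns the picture (420x560x3 uint8, red, green, blue); there is no depth.
- env.camera_info(name): a dict with "intrinsics" (3x3 intrinsics, pixels), "extrinsics" (4x4, takes a point from world to camera coordinates). Camera axes: x right, y down, z forward; pixel columns grow to the right and rows downward; lengths in m; the calibration is good to about 2 mm. A picture is of the moment at which its call begins: read the wrist's pose just before it. camera_info takes no time and is no camera call; for the wrist camera it gives the pose at the moment of the call.
A pose or a line that the arm cannot do raises env.IKError and nothing moves.
- env.sign_off(): hands the job in; it is judged then, once.
Trained networks look in the newest picture that a camera, given by its name, has taken for a name from the list of things; names that differ only in an ending like _2 or _b are one class to them, and where a whole thing is asked for, a point or a joint stands for the part that bears it (a point fixed in the world has none). Each returns a list of dicts, best first, with "p" (0 to 1); they miss things now and then, are a little off and sometimes report something else, mostly with a low value. They report only what shows in the picture. A call takes as long as a camera call. They do not tell look-alikes from the thing itself.
- env.cut_out(query, camera): "mask" (420x560 bool, what is visible of it) and "box" ([left, top, right, bottom] in pixels, round what is visible of it).
- env.pinpoint(query, camera): "point" ([column, row] in pixels: a listed point, or the origin of a listed thing).
Readings, each from a call of its own:
- env.read_t(): time.
- env.read_joints(): joint angles.
- env.read_joint_velocities(): joint speeds.
- env.read_joint_torque(): joint torques, N m.
- env.read_tcp_pos(): TCP position.
- env.read_ee_rot(): TCP orientation.
- env.read_force(): force on the tool from outside, world axes, zero at the start.
- env.read_torque(): the same for the moment, N m.
- env.read_finger_gap(): finger opening in m.
- env.read_grip_force(): force on a finger pad.
Only numpy, scipy, OpenCV 4.12 (cv2) and the standard library are available. Lean on these libraries where they do the work, as an engineer would, in place of code of your own. Each camera call takes 0.05 s, during which the arm holds its last target. There are 200 camera calls.

## Task

Seat the splash pan over the lap machine's spindle, flat on the deck and down on both pegs, and let go of it. Then close the fingers on the bare spindle to feel for its milled flats, and bring a flat round to face the key slot in the pan. Finish holding the drive collar in the gripper, round the spindle and flush with the spindle's end, slid on without forcing, its set-screw on that flat and pointing at the key slot, so that a workmate can tighten it; do not let go, and leave the other things on the bench alone.

Things in the scene. Friction and masses are not known exactly. Their poses are not given: they have to be found in the camera images.
- lap: Flat lap machine, fixed: green housing 200 x 200 mm, steel deck 90 mm above its underside, upright spindle in the middle. Origin: centre of its underside, on the spindle's axis; z up; x points to the side away from the red switch and black knob. Force on the spindle counts as force on this body.
- deck (a point): Point on the spindle's axis at deck height, 90 mm above the bench; axes as the machine's. The seated pan's origin lies here. On the deck two brass pegs, 8 mm thick, 12 mm high, tips coned, at x, y = (60, 62) and (-60, -45) mm from here; round the spindle a boss 30 mm across, 10 mm high.
- spindle_end (a point): Centre of the spindle's upper end, 62 mm above the deck; axes as the machine's, they do not turn with the spindle. Spindle: dark 20 mm bar, turns freely without end about z, stays where left (drag 0.012 N m). Its top 45 mm has two flats, back to back: fingers square on them stop 11 mm apart, on the round sides 20 mm. Flats start 26 degrees or more off facing the machine's x; angle not told.
- pan: Splash pan, loose, white plastic, about 0.4 kg, 184 x 184 x 66 mm, walls 4 mm, floor 5 mm. Origin: centre of its underside; z up, x to the key slot. Floor holes 11 mm wide at x, y = (60, 62) and (-60, -45) mm take the pegs, so it fits one way only, its x along the machine's x.
- pan_tube (a point): Centre of the upper mouth of the tube in the pan's middle, 24 mm above the pan's underside; tube 46 mm outside, 36 mm inside: the place to grip the pan from above. The spindle passes through it.
- key_slot (a point): Middle of the key slot in the pan's +x wall: 30 mm wide, blue edges, open at the top. 90 mm from the pan's centre, 51 mm above its underside.
- collar: Drive collar, loose, bright ring 44 mm across, 22 mm high, bore 22 mm, about 0.2 kg. Origin: centre of its underside, z up along the bore, x along its set-screw. Held flush on the spindle its top is level with the spindle's end, its underside 22 mm below that and 16 mm above the pan's tube: only the gripper carries it there.
- screw_head (a point): Outer end of the collar's dark set-screw (cap screw), which lies along the collar's +x, 11 mm above its underside: head 12 mm thick, 7 mm proud of the ring, its end 29 mm from the axis. The 8 mm point stands into the bore to 6.6 mm from the axis, so the collar passes down the spindle only with the point over a flat, within about 13 degrees.
- spare_lap: loose bystander: copper disc, 80 mm across, 6 mm thick, flat on the bench in front of the machine
- hex_key: loose bystander: L-shaped steel hex key, 90 x 30 x 5 mm
- jar: loose bystander: amber jar with brass lid, 60 mm across, 75 mm high
- handpiece: loose bystander: dark rotary handpiece lying along its x, 170 mm long, 28 mm high
- burnisher: loose bystander: burnisher with blue handle lying along its x, 180 mm long, 14 mm thick
- ring_mandrel: loose bystander: tapered steel ring mandrel lying along its x, 340 mm long, 29 mm thick, beyond the machine
- chasing_hammer: loose bystander: small hammer lying along its x, 210 mm long
There are look-alikes about, which are no part of the job. Of the things shaped like the collar, the aluminium one is meant.

How it is judged:
On the way, in this order (a step that is already met when the one before it is completed fails the run):
1. the pan is flat on the deck, on both pegs, and let go (horizontal distance between pan and deck below 0.004 m and z of pan in the frame of deck below 0.003 m and angle between pan's own z axis and vertical below 0.035 rad and angle between the x axis of pan and the x axis of lap, either way round below 0.08 rad and contact force between the fingers and pan below 0.1 N), for 0.2 s.
2. the fingers close on the bare spindle, the collar not yet there (horizontal distance between pan and deck below 0.004 m and z of pan in the frame of deck below 0.003 m and angle between pan's own z axis and vertical below 0.035 rad and angle between the x axis of pan and the x axis of lap, either way round below 0.08 rad and contact force between the fingers and lap above 1 N and distance between the grasp point and spindle_end below 0.045 m and horizontal distance between collar and spindle_end above 0.08 m), for 0.1 s.
At the end, for the whole second after the job is handed in: Pan seated: within 4 mm of axis, 3 mm of deck, level. Collar in the fingers (over 1.5 N), still, not on the pan, under 20 N on the spindle, within 2.5 mm of the axis, upright to 7 degrees, top within 3.5 mm of the spindle end; screw head on the slot side, at most 9 mm (18 degrees) off the slot line (horizontal distance between pan and deck below 0.004 m and z of pan in the frame of deck below 0.003 m and angle between pan's own z axis and vertical below 0.035 rad and angle between the x axis of pan and the x axis of lap, either way round below 0.08 rad and horizontal distance between collar and spindle_end below 0.0025 m and z of collar in the frame of spindle_end between -0.0255 and -0.0185 m and angle between collar's own z axis and vertical below 0.12 rad and x of screw_head in the frame of pan above 0.02 m and y of screw_head in the frame of pan between -0.009 and 0.009 m and contact force between the fingers and collar above 1.5 N and contact force between collar and pan below 0.3 N and contact force between collar and lap below 20 N and linear speed of collar below 0.03 m/s); the arm keeps its last pose, push and grip.
It fails at once if one of the seven bystanders is pushed more than 30 mm (distance of any of spare_lap, hex_key, jar, handpiece, burnisher, ring_mandrel, chasing_hammer from where it was at the start of the episode above 0.03 m).
It also fails if it takes over 72 s, if anything falls off the work surface, if the arm or the gripper's body presses on something with over 40 N, if the wrist force passes 120 N, or if a joint passes its speed limit or range.

## Working session

There is one attempt and no reset: what is moved stays moved. The work goes in short steps, each a Python script; the robot and the scene stay as the last script left them, time stands still between calls to the robot, and variables do not carry over. Pictures are saved under pics/ and viewed, at most 10 in all, crops included, and the job is handed in when it is done.

```bash
ls; mkdir -p pics
cat > h.py <<'E'
from cell import env
import numpy as np, cv2
from scipy.spatial.transform import Rotation as R
def info(c):
    i=env.camera_info(c); return np.array(i["intrinsics"]),np.array(i["extrinsics"])
def ray(c,px,z,I=None):
    K,E=I or info(c); Ri=E[:3,:3].T; o=-Ri@E[:3,3]
    d=Ri@np.linalg.inv(K)@np.array([px[0],px[1],1.]); return o+d*(z-o[2])/d[2]
def proj(c,p,I=None):
    K,E=I or info(c); q=K@(E[:3,:3]@np.asarray(p)+E[:3,3]); return q[:2]/q[2]
def down(yaw):  # finger closing axis y: tool x axis at yaw, z down
    q=(R.from_euler('z',yaw)*R.from_euler('x',np.pi)).as_quat(); return [q[3],q[0],q[1],q[2]]
def save(c,n,box=None,s=1):
    im=np.ascontiguousarray(env.read_camera(c)[:,:,::-1])
    if box: im=im[box[1]:box[3],box[0]:box[2]]
    if s!=1: im=cv2.resize(im,None,fx=s,fy=s,interpolation=cv2.INTER_CUBIC)
    cv2.imwrite(f'pics/{n}.png',im)
E
python3 - <<'E'
from h import *
print(env.hold_point_z, env.read_ee_rot(), env.read_t())
a=env.read_camera('scene');b=env.read_camera('top')
im=np.zeros((600,800,3),np.uint8)
cv2.imwrite('pics/top.png',cv2.resize(b[:,:,::-1],(800,600)))
cv2.imwrite('pics/scene.png',cv2.resize(a[:,:,::-1],(800,600)))
Z=dict(lap=0,spindle_end=.152,pan=0,pan_tube=.024,key_slot=.051,collar=0,screw_head=.011)
for c in('top','scene'):
  for q in Z:
    for d in env.pinpoint(q,c): print(c,q,np.round(d['point'],1),round(d['p'],2),np.round(ray(c,d['point'],Z[q]),3))
E
```

```text
pics
0.0188 [-8.91798932e-04  9.88333472e-01  1.52302825e-01  4.15281962e-05] 0.0
top lap [288.1 206.6] 0.87 [ 0.606 -0.007  0.   ]
top spindle_end [287.6 196.3] 0.56 [ 0.605 -0.003  0.152]
top pan [186.6 237.7] 0.65 [0.474 0.314 0.   ]
top pan [288.2 204.9] 0.59 [ 0.612 -0.007  0.   ]
top pan_tube [184.  232.5] 0.61 [0.487 0.32  0.024]
top key_slot [371.7 176.7] 0.67 [ 0.718 -0.269  0.051]
top key_slot [170.1 209.8] 0.64 [0.552 0.368 0.051]
top collar [374.3 231.6] 0.66 [ 0.548 -0.295  0.   ]
top collar [354.7 267. ] 0.58 [ 0.427 -0.237  0.   ]
top collar [382.7 288.5] 0.53 [ 0.366 -0.33   0.   ]
top collar [380.9 257.3] 0.52 [ 0.465 -0.32   0.   ]
top screw_head [344.3 263.3] 0.64 [ 0.434 -0.202  0.011]
top screw_head [382.  227.3] 0.6 [ 0.562 -0.317  0.011]
top screw_head [376.  268.8] 0.42 [ 0.426 -0.304  0.011]
scene lap [287.5 225.2] 0.88 [ 0.614 -0.     0.   ]
scene spindle_end [287. 202.] 0.61 [ 0.616 -0.008  0.152]
scene pan_tube [329.1 132.4] 0.85 [0.468 0.333 0.024]
scene pan_tube [361.9 202.8] 0.63 [0.723 0.209 0.024]
scene key_slot [359.3 136.5] 0.59 [0.56  0.374 0.051]
scene key_slot [373.4 103.8] 0.2 [0.5   0.512 0.051]
scene collar [191.1 229.7] 0.69 [ 0.425 -0.221  0.   ]
scene collar [150.1 241.3] 0.63 [ 0.371 -0.334  0.   ]
scene collar [198.7 268.4] 0.56 [ 0.538 -0.283  0.   ]
scene collar [172.3 256.1] 0.5 [ 0.455 -0.315  0.   ]
scene screw_head [198.1 225.9] 0.76 [ 0.435 -0.2    0.011]
scene screw_head [154.6 242.9] 0.74 [ 0.39  -0.328  0.011]
scene screw_head [167.7 245.7] 0.63 [ 0.424 -0.306  0.011]
scene screw_head [198.  277.1] 0.63 [ 0.562 -0.303  0.011]
```

View pics/top.png

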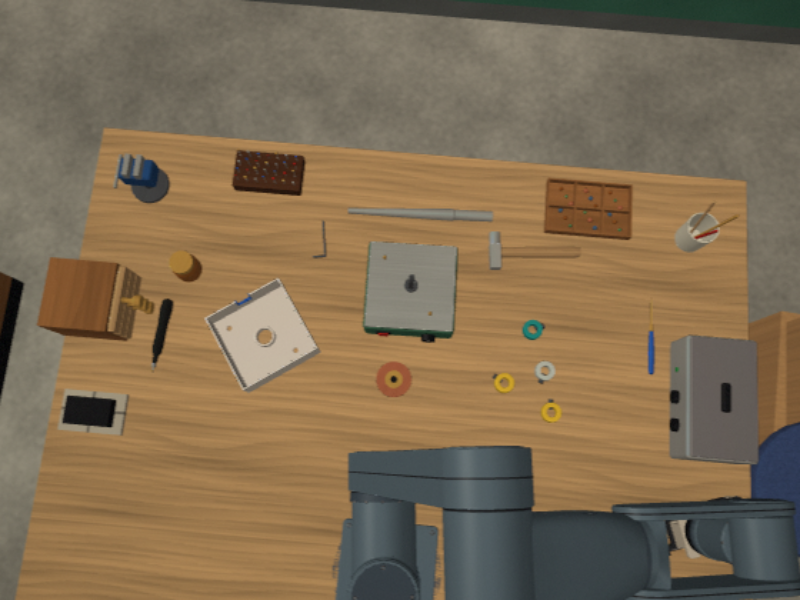

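View pics/scene.png

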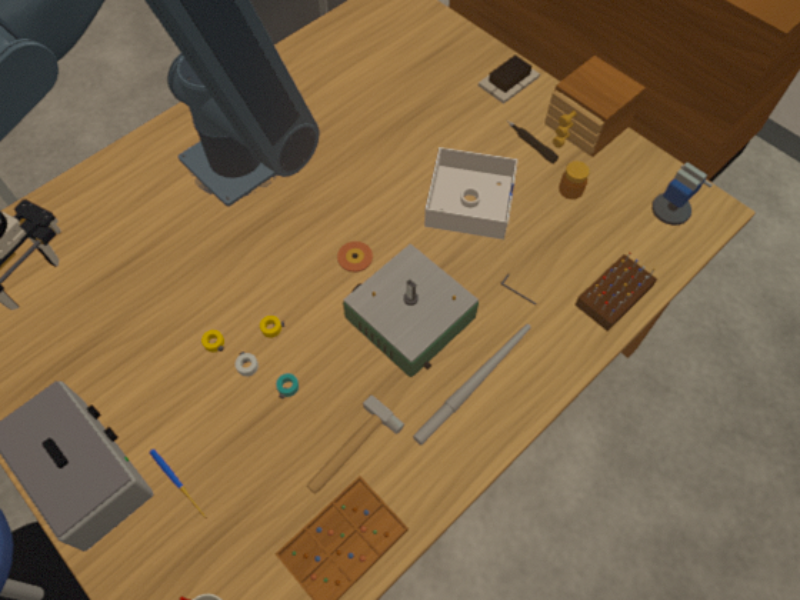

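The top picture (in 560-wide pixels) shows the machine at (288,200), with its switch and knob towards the robot, so its +x points away from me. The pan is at (185,237) with its blue slot up-left at (170,209).

These could be taken for the collar: teal ring (374,232), yellow (355,267), yellow (383,288) and silver (381,257). The silver one is aluminium, so I choose that and check it close up on the way.

Run:
```python
from h import *
def look(n,qs,Z):
    I=info('wrist'); save('wrist',n)
    for q in qs:
        for d in env.pinpoint(q,'wrist'): print(n,q,np.round(d['point'],1),round(d['p'],2),np.round(ray('wrist',d['point'],Z[q],I),4))
    return I
Z=dict(spindle_end=.152,pan=0,pan_tube=.024,key_slot=.051,collar=0,screw_head=.011)
env.reach([.44,-.30,.32],down(0)); print(env.read_t(),np.round(env.read_joints(),2))
I=look('w_rings',['collar','screw_head'],Z)
E_=I[1]; print('cam pos',-E_[:3,:3].T@E_[:3,3],E_[2,:3],I[0][0,0])
env.reach([.56,-.02,.42],down(0)); print(env.read_t(),np.round(env.read_joints(),2))
look('w_lap',['spindle_end'],Z)
env.reach([.42,.30,.36],down(0)); print(env.read_t(),np.round(env.read_joints(),2))
look('w_pan',['pan','pan_tube','key_slot'],Z)
a=[cv2.imread(f'pics/{n}.png') for n in('w_rings','w_lap','w_pan')]
cv2.imwrite('pics/m1.png',np.hstack([cv2.resize(x,(400,300)) for x in a[1:]]))
cv2.imwrite('pics/r.png',a[0])
```

```text
2.2083 [-0.81  0.17  1.34 -0.    1.63  0.76]
w_rings collar [266.4  86.2] 0.97 [ 0.5493 -0.2819  0.    ]
w_rings collar [225.7 180.4] 0.84 [ 0.4226 -0.2231  0.    ]
w_rings collar [291.7 155.2] 0.77 [ 0.4581 -0.3163  0.    ]
w_rings collar [299.5 218.6] 0.73 [ 0.3666 -0.3284  0.    ]
w_rings screw_head [285.   74.3] 0.95 [ 0.563  -0.3064  0.011 ]
w_rings screw_head [298.7 200.1] 0.78 [ 0.3965 -0.3263  0.011 ]
w_rings screw_head [284.3 176.6] 0.76 [ 0.4298 -0.306   0.011 ]
w_rings screw_head [206.7 169.8] 0.64 [ 0.4391 -0.1992  0.011 ]
cam pos [ 0.50721098 -0.29982029  0.51170446] [-2.44145976e-01  7.71730836e-04 -9.69738185e-01] 365.0082475016392
3.575 [-0.24  0.24  1.02 -0.    1.88  1.34]
w_lap spindle_end [260.9 134.6] 0.76 [0.6086 0.0029 0.152 ]
w_lap spindle_end [252.2 244.2] 0.3 [0.4659 0.0163 0.152 ]
5.0083 [ 0.4   0.14  1.28 -0.    1.72  1.97]
w_pan pan [264.5 121.2] 0.75 [0.4857 0.3223 0.    ]
w_pan pan [221.1  67.2] 0.2 [0.5603 0.3832 0.    ]
w_pan pan_tube [262.6 125.1] 0.73 [0.4805 0.3241 0.024 ]
w_pan key_slot [220.1  70.1] 0.77 [0.5501 0.377  0.051 ]
```

View pics/r.png

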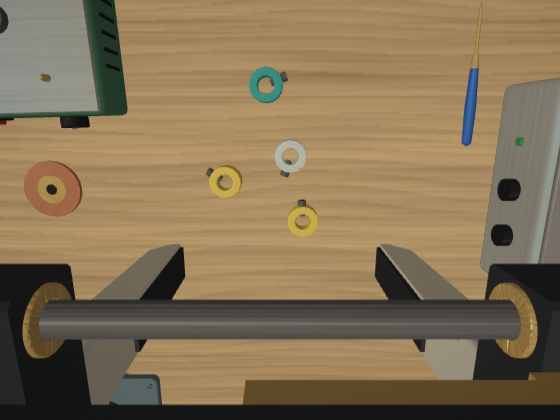

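View pics/m1.png

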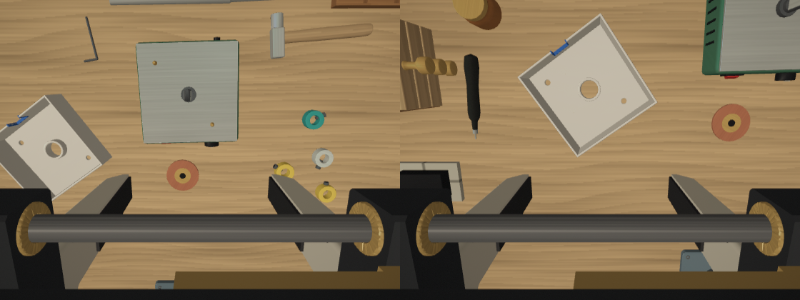

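The wrist view confirms the aluminium ring at (291,156), with its screw at (284,176) pointing towards the robot. The teal ring (266,86) and the yellow ones (226,181) and (300,219) are look-alikes. The pan's peg holes and the machine's pegs both show clearly, so I'll measure the poses from those.

Run:
```python
from h import *
K,E0=info('wrist'); Rw=E0[:3,:3]; t0=np.array(env.read_tcp_pos()); off=-Rw.T@E0[:3,3]-t0
def I_at(t): 
    c=np.array(t)+off; E=np.eye(4);E[:3,:3]=Rw;E[:3,3]=-Rw@c; return (K,E)
Il,Ip=I_at([.56,-.02,.42]),I_at(t0)
def blobs(f,box,lo,hi,a0,a1):
    im=cv2.imread(f)
    h=cv2.cvtColor(im,cv2.COLOR_BGR2HSV); m=cv2.inRange(h,lo,hi); mm=np.zeros_like(m); x0,y0,x1,y1=box; mm[y0:y1,x0:x1]=m[y0:y1,x0:x1]
    n,_,s,c=cv2.connectedComponentsWithStats(mm)
    return [(np.round(c[i],1),s[i,4]) for i in range(1,n) if a0<s[i,4]<a1]
# lap deck: pegs (tips at z .102, base .09)
print('pegs'); 
for c,a in blobs('pics/w_lap.png',(195,60,330,195),(10,60,60),(35,255,255),5,200): print(c,a,np.round(ray('w',c,.097,Il),4))
print('holes')
for c,a in blobs('pics/w_pan.png',(165,20,360,220),(8,60,60),(30,255,255),10,900): print(c,a,np.round(ray('w',c,.003,Ip),4),np.round(ray('w',c,.012,Ip),4))
```

```text
pegs
[216.   87.6] 34 [0.6688 0.0662 0.097 ]
[196.3 172.2] 180 [0.5548 0.0991 0.097 ]
[296.5 173.9] 31 [ 0.5522 -0.043   0.097 ]
holes
[206.6 115.2] 47 [0.4942 0.4064 0.003 ] [0.4941 0.4046 0.012 ]
[264.8 124.6] 492 [0.4808 0.3218 0.003 ] [0.4809 0.3214 0.012 ]
[312.9 140.7] 45 [0.4575 0.2508 0.003 ] [0.458  0.2516 0.012 ]
```

Both measured hole and peg spans come out at 160 mm against a true 161 mm, so the poses hold up. Next I'll square the gripper on the pan's tube by squeezing twice, 90° apart. That also gives a camera-to-arm bias check.

```bash
cat >> h.py <<'E'
def holes(I,im,box,z,a0=10,a1=120):
    h=cv2.cvtColor(im,cv2.COLOR_RGB2HSV); m=cv2.inRange(h,(8,60,60),(35,255,255)); mm=np.zeros_like(m); x0,y0,x1,y1=box; mm[y0:y1,x0:x1]=m[y0:y1,x0:x1]
    n,_,s,c=cv2.connectedComponentsWithStats(mm)
    return [np.append(ray('w',c[i],z,I)[:2],s[i,4]) for i in range(1,n) if a0<s[i,4]<a1]
def posefrom(p1,p2):
    d=p1[:2]-p2[:2]; yaw=np.arctan2(d[1],d[0])-np.arctan2(107,120)
    c=(p1[:2]+p2[:2])/2-np.array([-np.sin(yaw),np.cos(yaw)])*.0085
    return c,yaw,np.linalg.norm(d)
E
python3 - <<'E'
from h import *
c=np.array([.4807,.3218]); y=.611
env.reach([*c,.13],down(y-np.pi/2)); env.servo_line([*c,.010],.12)
env.close(8); print(env.read_finger_gap(),np.round(env.read_force(),1))
env.release(); env.servo_line([*c,.06],.15); env.reach([*c,.06],down(y)); env.servo_line([*c,.010],.12)
env.close(8); print(env.read_finger_gap(),env.read_t()); tp=np.array(env.read_tcp_pos()); print(tp)
env.release(); env.servo_line([*c,.10],.2)
env.reach([tp[0]-.051,tp[1]-.022,.335],down(0))
I=info('wrist'); im=env.read_camera('wrist'); cv2.imwrite('pics/p2.png',im[:,:,::-1])
p=proj('w',[*c,0],I); b=[int(v) for v in (p[0]-110,p[1]-110,p[0]+110,p[1]+110)]; b=[max(0,v) for v in b]
print(b)
for q in holes(I,im,b,.003,8,900): print(q)
for d in env.pinpoint('pan_tube','wrist')[:1]: print(ray('w',d['point'],.024,I))
print(env.read_t())
E
```

```text
0.0007734915966002365 [ 0.3  0.  -0.2]
0.00035692898835390735 14.1333
[0.48069895 0.32179194 0.01001382]
[154, 20, 374, 240]
[ 0.49436036  0.40649345 50.        ]
[4.80885078e-01 3.21804854e-01 5.37000000e+02]
[ 0.45745419  0.25058272 49.        ]
[0.47792934 0.32008151 0.024     ]
17.2667
```

Run:
```python
from h import *
print(env.read_finger_gap(),env.read_grip_force(),env.read_t(),env.read_tcp_pos())
```

```text
0.09332475843176219 0.0 17.2667 [0.4292944  0.29953763 0.33227031]
```

View pics/p2.png

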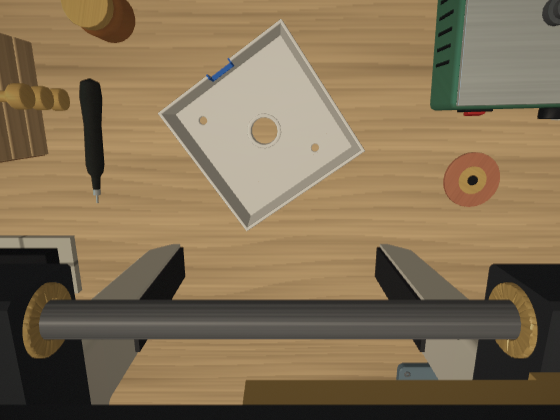

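The pan hasn't moved, yet the fingers closed fully. I'll go back down with a diagnostic picture at the closing.

Run:
```python
from h import *
c=[.4808,.3218]; y=.611
env.reach([*c,.08],down(y)); env.servo_line([*c,.010],.12)
print(env.read_tcp_pos(),env.read_finger_gap()); a=env.read_camera('wrist')
env.close(20); print(env.read_finger_gap(),env.read_grip_force(),env.read_force(),env.read_t())
b=env.read_camera('wrist')
s=env.read_camera('scene')[80:200,270:420]
im=np.hstack([cv2.resize(a,(400,300)),cv2.resize(b,(400,300))]); 
im=np.vstack([im,np.hstack([cv2.resize(s,(375,300)),np.zeros((300,425,3),np.uint8)])])
cv2.imwrite('pics/d.png',im[:,:,::-1])
```

```text
[0.48159576 0.3221368  0.01093533] 0.09281189298312259
0.0008676468337842559 0.0 [0.62013312 1.16398541 0.13739618] 20.5167
```

View pics/d.png

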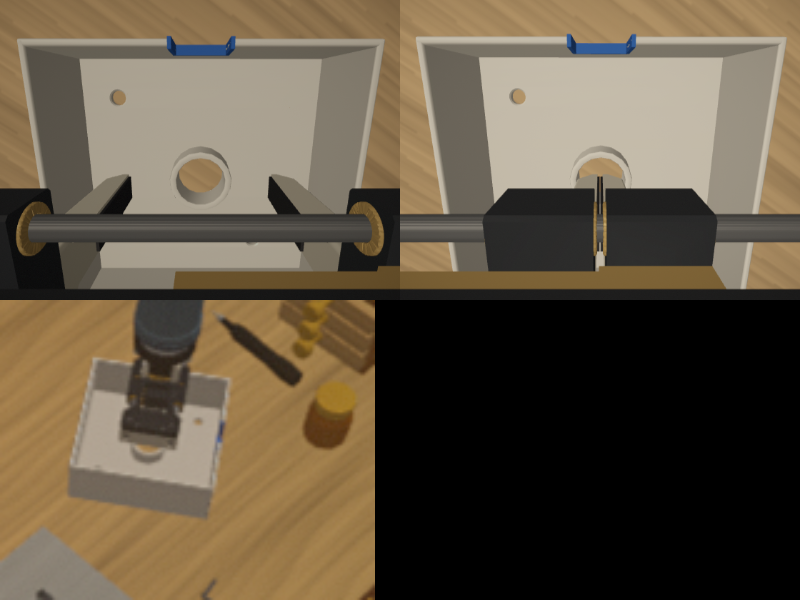

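The fingers are closing above the tube. Their visible tips sit about 25–30 mm nearer the camera than the nominal TCP, so I'll feel for the pan floor to find the true finger length.

Run:
```python
from h import *
c=[.4808,.3218]
env.release()
try: print(env.servo_line([*c,-.028],.05,contact_N=4))
except Exception as e: print('err',e)
t=np.array(env.read_tcp_pos()); print(t,env.read_force(),env.read_t())
env.servo_line([*c,t[2]+.003],.05)
env.close(8); print(env.read_finger_gap(),env.read_grip_force(),env.read_tcp_pos(),env.read_force(),env.read_t())
```

```text
True
[ 0.48027807  0.32155472 -0.02237788] [-1.06668297  0.37601755  5.82318477] 22.7167
0.04645034080148391 7.999989464879036 [ 0.48088469  0.32174523 -0.01936054] [ 0.94808072 -0.15924609 -0.03737525] 23.7667
```

The fingertips are really 27 mm short of the nominal TCP, and the tube is now gripped (46.4 mm). I'll use that offset from here, lift the pan, and lower it over the spindle under force watch.

Run:
```python
from h import *
L=np.array([.6107,.0031]); yl=.025
env.close(30); c=np.array(env.read_tcp_pos())
env.servo_line([c[0],c[1],.155],.2)
env.reach([*L,.155],down(yl)); env.pause(.2)
t=env.read_tcp_pos(); print(t,env.read_finger_gap(),env.read_t())
f0=np.array(env.read_force()); print(f0,env.read_torque())
print(env.servo_line([*L,.088],.1,contact_N=10),env.read_tcp_pos())
r=env.servo_line([*L,.0700],.03,contact_N=8); print(r,env.read_tcp_pos(),env.read_force()-f0,env.read_torque(),env.read_t())
```

```text
[0.61053704 0.00463184 0.15512809] 0.04593395211031086 26.5083
[-0.25617667 -0.27721148 -3.26096953] [0.05877962 0.04393303 0.01368744]
False [0.6112562  0.00301957 0.08859296]
True [0.61059605 0.00249106 0.07049921] [1.00981334 1.73792176 8.81787921] [-0.12798867 -0.05764122  0.10443529] 27.9
```

The pan came down to exactly the seated height. I'll release it, look once from above, then close on the spindle at two angles to read the flat's direction from the gap.

Run:
```python
from h import *
L=np.array([.6107,.0031]); yl=.025
env.release(); f0=np.array(env.read_force())
env.servo_line([*L,.16],.2); env.pause(.1)
I=info('wrist'); im=env.read_camera('wrist'); np.savez('p3.npz',K=I[0],E=I[1],im=im)
for q,z in(('spindle_end',.152),('key_slot',.141),('pan_tube',.114)):
    for d in env.pinpoint(q,'wrist')[:1]: print(q,np.round(d['point'],1),np.round(ray('w',d['point'],z,I),4))
p=proj('w',[*L,.152],I).astype(int); print('pred',p,env.read_tcp_pos())
cr=cv2.resize(im[max(0,p[1]-50):p[1]+50,p[0]-60:p[0]+60],(480,400),interpolation=cv2.INTER_CUBIC)
cr=np.clip(cr.astype(float)*2,0,255).astype(np.uint8)
cv2.imwrite('pics/p3.png',np.hstack([cv2.copyMakeBorder(cv2.resize(im,(320,240)),0,160,0,0,cv2.BORDER_CONSTANT),cr])[:,:,::-1])
env.servo_line([*L,.1006],.12); env.close(6); env.pause(.15)
g=env.read_finger_gap(); print('gap',g,56.6-np.degrees(np.arccos(min(1,g/.02))),env.read_tcp_pos(),np.array(env.read_force())-f0,env.read_torque(),env.read_t())
env.release(); print(env.read_t())
```

```text
spindle_end [281.3 241.7] [0.6089 0.0032 0.152 ]
key_slot [280.6  77. ] [0.6989 0.0059 0.141 ]
pan_tube [282.7 222.3] [0.6094 0.0021 0.114 ]
pred [281 238] [0.60999765 0.00319792 0.15862296]
gap 0.011147512886314069 0.47449965260427973 [0.6110283  0.00078887 0.10056567] [ 0.12533446 -5.34453648 -1.46973469] [-1.04283122 -0.09175222  0.05064846] 31.7417
33.0833
```

View pics/p3.png

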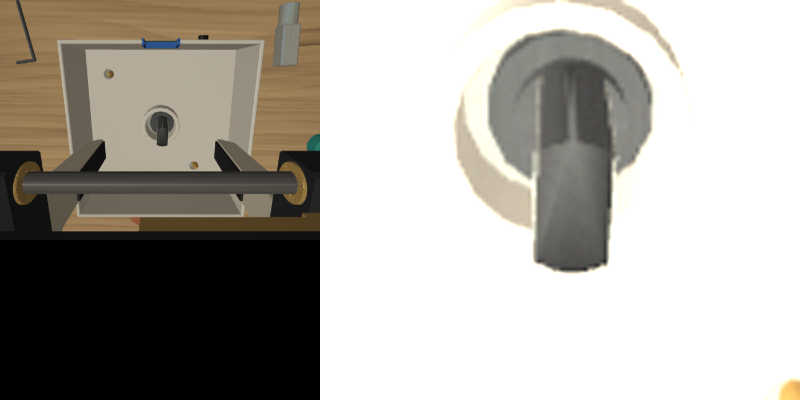

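The picture shows the pan level on the deck with both pegs through their holes and the slot ahead at (160,44). The gap of 11.1 mm says the pads are square on the flats with the tool at yaw 0.025, so the flats now face the machine's y. I'll centre on the spindle, grip and turn it 90°.

Run:
```python
from h import *
yl=.025; P=np.array([.6107,.0006,.1006])
f0=np.array(env.read_force())
env.servo_line(P,.05); env.close(10); env.pause(.1)
print(env.read_finger_gap(),env.read_tcp_pos(),env.read_force()-f0,env.read_t())
env.reach(P,down(yl+np.pi/2)); env.pause(.15)
print(env.read_finger_gap(),env.read_tcp_pos(),env.read_force()-f0,env.read_torque(),env.read_joints()[5],env.read_t())
```

```text
0.010792036234078156 [0.61069891 0.0008227  0.10060665] [-0.14210862  2.33830421 -1.49941518] 34.6667
0.010797798911280434 [0.60906748 0.00243862 0.10055313] [-3.2204359   6.60604039  3.11089486] [0.87577303 0.57572692 0.02739456] -0.20719266350029095 36.2167
```

Run:
```python
from h import *
q=env.read_ee_rot(); print(q, R.from_quat([q[1],q[2],q[3],q[0]]).as_matrix().round(3)); print(down(.025+np.pi/2)); print(np.round(env.read_joints(),3),env.read_tcp_pos(),env.read_force(),env.read_t())
```

```text
[-1.95160190e-03  6.97770800e-01  7.16318422e-01 -1.44510078e-04] [[-0.026  1.    -0.003]
 [ 1.     0.026  0.003]
 [ 0.003 -0.003 -1.   ]]
[np.float64(4.2753211774054135e-17), np.float64(0.6982129345999285), np.float64(0.7158901437772113), np.float64(4.383562865589501e-17)]
[-0.18   0.435  1.508  0.002  1.202 -0.207] [0.60906748 0.00243862 0.10055313] [-3.44499779  6.03612397  3.6703433 ] 36.2167
```

The turn worked with the gap still at 10.8 mm, so a flat now faces the slot. Solving the two grip poses puts the spindle axis at (0.6091, 0.0008) in arm coordinates. Next I'll release and hover over the aluminium collar.

```bash
cat >> h.py <<'E'
from scipy.optimize import minimize
def cyl(I,x,y,z0,h=.022,r=.022):
    a=np.linspace(0,2*np.pi,60); P=[proj('w',[x+r*np.cos(t),y+r*np.sin(t),z],I) for z in(z0,z0+h) for t in a]
    return cv2.convexHull(np.array(P,np.float32))
def fitcyl(I,im,x,y,z0,win=.05):
    c=proj('w',[x,y,z0+.011],I); h=cv2.cvtColor(im,cv2.COLOR_RGB2HSV)
    m=cv2.inRange(h,(0,0,110),(180,50,255)); w=np.zeros_like(m); cv2.circle(w,tuple(int(v) for v in c),int(win*1600),255,-1); m&=w
    m=cv2.morphologyEx(m,cv2.MORPH_OPEN,np.ones((3,3)))
    n,l,s,_=cv2.connectedComponentsWithStats(m); k=1+np.argmax(s[1:,4]); pts=np.argwhere(l==k)[:,::-1].astype(np.int32)
    hull=cv2.convexHull(pts); M=np.zeros_like(m); cv2.fillConvexPoly(M,hull,255); M=M>0
    def cost(p):
        C=np.zeros(M.shape,np.uint8); cv2.fillConvexPoly(C,np.round(cyl(I,p[0],p[1],z0)*16).astype(np.int32),255,shift=4); C=C>0
        return 1-(C&M).sum()/(C|M).sum()
    r=minimize(cost,[x,y],method='Nelder-Mead',options=dict(initial_simplex=[[x,y],[x+.006,y],[x,y+.006]],xatol=1e-4,fatol=1e-4))
    return r.x,r.fun
E
python3 - <<'E'
from h import *
env.release(); t=env.read_tcp_pos()
env.servo_line([t[0],t[1],.16],.2)
c=[.458,-.317]; env.reach([*c,.05],down(2.79)); env.pause(.15); print(env.read_t())
tcp=np.array(env.read_tcp_pos())
I=info('wrist'); im=env.read_camera('wrist'); np.savez('p4.npz',K=I[0],E=I[1],im=im); cv2.imwrite('pics/p4.png',im[:,:,::-1])
for q,z in(('collar',0),('screw_head',.011)):
    for d in env.pinpoint(q,'wrist')[:2]: print(q,np.round(d['point'],1),round(d['p'],2),np.round(ray('w',d['point'],z,I),4))
x,f=fitcyl(I,im,*c,0); print('fit',x,f,'tcp',tcp,env.read_t())
E
```

```text
39.7583
collar [390.2 120.7] 0.93 [ 0.4214 -0.2258  0.    ]
collar [284.3 217.1] 0.8 [ 0.4586 -0.3118  0.    ]
screw_head [439.6 130.5] 0.94 [ 0.4364 -0.2017  0.011 ]
screw_head [340.6 346.7] 0.86 [ 0.5608 -0.3057  0.011 ]
fit [ 0.45699927 -0.31409313] 0.10252672497570459 tcp [ 0.45849446 -0.31649433  0.05008319] 39.9083
```

View pics/p4.png

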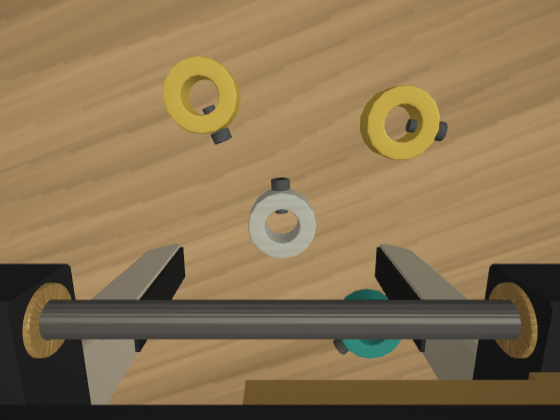

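The picture shows the aluminium collar centred at (282,223), with its screw straight up at (281,184) along tool +x. The yellow look-alikes are at (201,95) and (400,122), and the teal one at (368,323). I'll refit offline and calibrate the camera's tool-x bias on the spindle end.

Run:
```python
from h import *
d=np.load('p3.npz'); I=(d['K'],d['E']); im=d['im']
g=cv2.cvtColor(im,cv2.COLOR_RGB2GRAY); print('spindle col284 rows',[(r,int(g[r,284])) for r in range(245,266,1)])
print('row245',[(c,int(g[245,c])) for c in range(268,300,2)])
for r in (254,255,256,257): print(r,ray('w',[284,r],.152,I)+np.array([.010,0,0]))
d=np.load('p4.npz'); I=(d['K'],d['E']); im=d['im']
h=cv2.cvtColor(im,cv2.COLOR_RGB2HSV); print('ring',h[223,255],h[223,308],h[250,282],h[200,282],'wood',h[223,235],h[270,282])
tcp=np.array([.45849,-.31649]); ex=np.array([np.cos(2.79),np.sin(2.79)]); ey=np.array([np.sin(2.79),-np.cos(2.79)])
m=cv2.inRange(h,(0,0,70),(180,85,255)); w=np.zeros_like(m); w[180:262,240:324]=255; m&=w
n,l,s,_=cv2.connectedComponentsWithStats(m); k=1+np.argmax(s[1:,4]); print('box',s[k])
M=np.zeros_like(m); cv2.fillConvexPoly(M,cv2.convexHull(np.argwhere(l==k)[:,::-1].astype(np.int32)),255)
def cost(p):
    q=tcp+p[0]*ex+p[1]*ey; C=np.zeros_like(M); cv2.fillConvexPoly(C,np.round(cyl(I,*q,0)*16).astype(np.int32),255,shift=4)
    return 1-((C>0)&(M>0)).sum()/((C>0)|(M>0)).sum()
r=minimize(cost,[0,0],method='Nelder-Mead',options=dict(initial_simplex=[[0,0],[.006,0],[0,.006]])); print(r.x,r.fun, tcp+r.x[0]*ex+r.x[1]*ey)
print(cv2.boundingRect(cyl(I,*(tcp+r.x[0]*ex+r.x[1]*ey),0)))
```

```text
spindle col284 rows [(245, 48), (246, 48), (247, 47), (248, 46), (249, 45), (250, 43), (251, 42), (252, 41), (253, 41), (254, 39), (255, 37), (256, 132), (257, 167), (258, 172), (259, 173), (260, 172), (261, 172), (262, 172), (263, 172), (264, 172), (265, 172)]
row245 [(268, 169), (270, 163), (272, 150), (274, 114), (276, 60), (278, 52), (280, 52), (282, 50), (284, 48), (286, 48), (288, 48), (290, 47), (292, 41), (294, 173), (296, 174), (298, 170)]
254 [0.61146541 0.00139272 0.152     ]
255 [0.61085017 0.0013749  0.152     ]
256 [0.61023402 0.00135705 0.152     ]
257 [0.60961697 0.00133917 0.152     ]
ring [ 28  27 172] [ 28  25 174] [ 28  25 171] [ 32  24 172] wood [ 18 109 166] [ 18 110 165]
box [ 248  180   69   79 3359]
[0.00239539 0.00300366] 0.05721747388414056 [ 0.45727559 -0.31284513]
(247, 184, 71, 74)
```

Run:
```python
from h import *
c=[.4586,-.3133]; S=np.array([.6091,.0008]); yl=.025
env.servo_line([*c,-.023],.12,contact_N=6); print(env.read_tcp_pos())
env.close(20); print('gap',env.read_finger_gap(),env.read_tcp_pos(),env.read_t())
env.servo_line([*c,.145],.25)
env.reach([*S,.145],down(yl)); env.pause(.2)
t=np.array(env.read_tcp_pos()); print(t,env.read_t(),env.read_finger_gap())
I=info('wrist'); im=env.read_camera('wrist'); np.savez('p5.npz',K=I[0],E=I[1],im=im,t=t)
cv2.imwrite('pics/p5.png',im[:,:,::-1])
```

```text
[ 0.45897777 -0.31367601 -0.02256588]
gap 0.043978233500363506 [ 0.45860232 -0.31341767 -0.02296404] 41.4917
[6.09082340e-01 5.88235704e-04 1.45049959e-01] 45.3583 0.044195039903664274
```

View pics/p5.png

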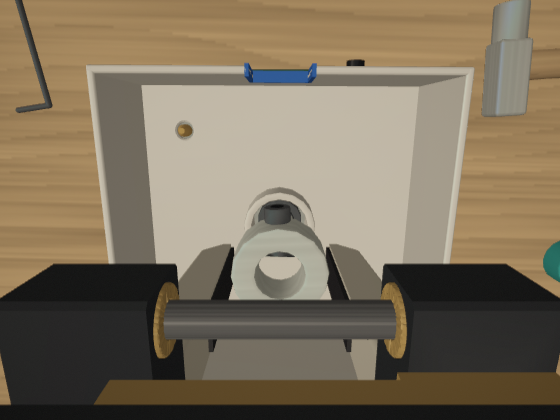

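The collar is held upright with its screw pointing straight at the blue slot (screw at (278,213), slot at (280,75)). I'll lower it under force watch and step sideways if it lands on the spindle's end.

Run:
```python
from h import *
S=np.array([.6091,.0008]); f0=np.array(env.read_force()); ok=False
env.servo_line([*S,.132],.12)
for o in [(0,0),(.001,0),(-.001,0),(.002,0),(-.002,0),(0,.001),(0,-.001)]:
    p=S+o
    env.servo_line([*p,.132],.05) 
    hit=env.servo_line([*p,.107],.03,contact_N=5)
    t=np.array(env.read_tcp_pos()); print(o,hit,t,np.round(env.read_force()-f0,1),np.round(env.read_torque(),2),env.read_finger_gap(),round(env.read_t(),2))
    if not hit or t[2]<.1265 or env.read_t()>60: break
```

```text
(0, 0) False [0.60929383 0.00076846 0.10721324] [-0.8 -1.1 -0.2] [-0.    0.05  0.02] 0.04403043750750019 46.9
```

It slid on first try with under 1.5 N. One check picture before handing in.

Run:
```python
from h import *
env.pause(.3); I=info('wrist'); im=env.read_camera('wrist'); s=env.read_camera('scene')[130:250,200:360]
print(env.read_tcp_pos(),env.read_force(),env.read_grip_force())
for q,z in(('screw_head',.141),('key_slot',.141)):
    for d in env.pinpoint(q,'wrist')[:1]: print(q,d['point'],np.round(ray('w',d['point'],z,I),4))
cv2.imwrite('pics/p6.png',np.hstack([cv2.resize(im[170:330,180:380],(400,320),interpolation=cv2.INTER_CUBIC),cv2.resize(s,(400,320))])[:,:,::-1])
```

```text
[0.60912804 0.00078027 0.10709729] [-0.29995927 -0.53264738 -1.73986464] 19.999708319082856
screw_head [280.4, 206.0] [0.6392 0.002  0.141 ]
key_slot [279.0, 60.3] [0.6999 0.0042 0.141 ]
```

View pics/p6.png

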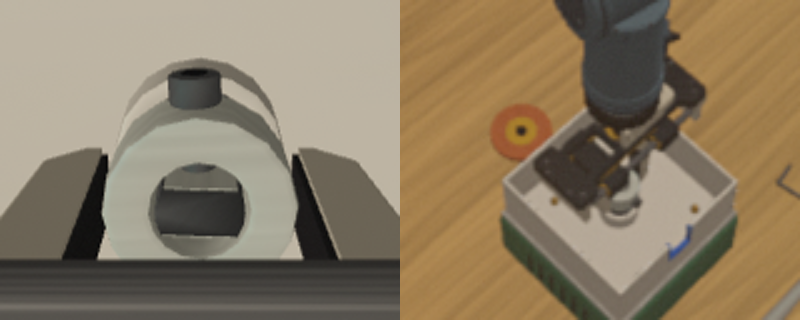

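The screw sits over the flat and the bore surrounds the spindle. I'll check flushness by comparing the observed edges with projections.

Run:
```python
from h import *
I=info('wrist'); S=[.6091,.0008]; a=np.linspace(0,2*np.pi,100)
def bb(P): P=np.array([proj('w',p,I) for p in P]); return np.round([P[:,0].min(),P[:,0].max(),P[:,1].min(),P[:,1].max()],1)
print('collar outer obs cols 231.5-328.5', bb([[S[0]+.022*np.cos(t),S[1]+.022*np.sin(t),.152] for t in a]))
print('bore obs 255 305.5 252.5 299', bb([[S[0]+.011*np.cos(t),S[1]+.011*np.sin(t),.152] for t in a]))
for z in (.155,.152,.148,.144,.140): print('spindle obs 260 302.5 265 287.5',z,bb([[S[0]+np.clip(.01*np.cos(t),-.0055,.0055),S[1]+.01*np.sin(t),z] for t in a]))
```

```text
collar outer obs cols 231.5-328.5 [231.1 331.9 230.6 323.9]
bore obs 255 305.5 252.5 299 [256.3 306.7 255.1 301.7]
spindle obs 260 302.5 265 287.5 0.155 [258.2 304.8 269.4 294. ]
spindle obs 260 302.5 265 287.5 0.152 [258.6 304.4 266.6 290.8]
spindle obs 260 302.5 265 287.5 0.148 [259.1 303.8 263.1 286.7]
spindle obs 260 302.5 265 287.5 0.144 [259.5 303.2 259.7 282.9]
spindle obs 260 302.5 265 287.5 0.14 [260.  302.7 256.5 279.2]
```

With the camera's constant row bias removed, the spindle end should show at rows 264–288 and I see 265–287.5. It is flush to about 1 mm, so I'm handing in.

```bash
python3 -c "
from h import *
print(env.sign_off(),env.read_t())"
```

```text
the job is handed in; nothing more can be done
the job is handed in; nothing more can be done
```

The job is handed in at about 47 s of the 72 s: the pan is seated on both pegs, a flat faces the key slot, and the collar is held flush round the spindle with its set-screw on that flat, pointing at the slot; no verdict came back.

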